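# Recharge the coolant doser with a child-resistant cap

## Robot

A 6-joint arm with a two-finger parallel gripper is mounted at the origin on the work surface. World frame = base frame: x ahead of the robot, y to its left, z up, the work surface at z = 0. Lengths are in mm, angles in degrees, forces in N, time in s.
With the tool pointing down it reaches from about 275 to 1000 mm from the base axis. Payload 8.4 kg.
Tool frame: the origin (TCP) lies midway between the tips of the shut fingers; the grasp point (between the pads) lies manip.grip_point_offset behind it (manip.grip_point_offset is the distance from the TCP to the grasp point, in mm); x points along the fingers, z is the direction in which the jaws open and shut, and the axes are right-handed (so a half turn about x gives the same grasp; the last joint's range is limited). The gripper opens to 85 mm and grips with 20 to 120 N. Pads are 22 mm wide; open, the fingers measure 114 mm over their backs; the gripper's body (76 mm by 85 mm) begins 54 mm behind the grasp point. The pads swing forward as they close: fully open they stand 13 mm farther back than shut.
Start: joints at [69.935, 20.225, 93.587, -0, 66.188, -0.138], TCP at [213.018, 587.581, 200.981] pointing down, gripper open.
Joint ranges: [-150.9, 150.9], [-52.94, 120.26], [3.33, 152.33], [-74.26, 254.26], [0, 154.13], [-172.89, 172.89]. Speed limits (degrees/s): [127.2, 127.2, 159.86, 180, 180, 180].

## Interface

Orientations are given as [roll, pitch, yaw] about the fixed x, y, z axes, in that order (R = Rz(yaw) Ry(pitch) Rx(roll)).
In Python, from rig import manip, capture gives the robot as it stands. Calls block until the motion is done:
- manip.reach(position, orientation): joint-space move of the TCP to a pose.
- manip.line_to(position, frame=None, rate=150): straight line of the TCP; frame=None keeps the orientation; rate is the mean speed in mm/s.
- manip.movej(angles): joint-space move.
- manip.set_gripper(opening): finger opening in mm; the grip force is fixed at half the most; returns when the fingers have stopped.
- manip.dwell(seconds).
- manip.solve_ik(position, orientation): joint angles nearest the present ones, or None.
- manip.get_obs(): the state.
- capture(name): name is "side" or "top"; returns a dict with "frame" (420x560x3 uint8, red, green, blue), "camera_matrix" (3x3 intrinsics, pixels), "rvec" (rotation vector, rad) and "tvec" (3), from world to camera coordinates, as OpenCV has them. Camera axes: x right, y down, z forward; pixel columns grow to the right and rows downward; lengths in mm; the calibration is good to about 2 mm. A picture is of the moment at which its call begins. There is no depth.
A pose or a line that the arm cannot do raises manip.MotionError and nothing moves.
- manip.sign_off(): hands the job in, once; it reports no verdict.
The state is a dict: "t": time; "joint_positions": joint angles; "qd": joint speeds; "tau": joint torques, N m; "tool_pos": TCP position; "orientation": TCP orientation; "force": force on the tool from outside, world axes, zero at the start; "moment": the same for the moment, N m; "opening": finger opening in mm.
Only numpy, scipy, OpenCV 4.12 (cv2) and the standard library are available. Lean on these libraries where they do the work, as an engineer would, in place of code of your own. Each camera call takes 0.05 s, during which the arm holds its last target.

## Task

Recharge the cooling-water doser with treatment sticks: push its blue child-resistant cap down hard, turn it anticlockwise to free it, lift it off and set it open side down in the white dish. Then feed every green stick standing on the bench into the tube, one after another, each pushing the last deeper, until none stands above the rim. Finally put the cap back on, push it down and turn it clockwise until it locks again; leave the other things on the bench where they are.

Things in the scene. Friction and masses are not known exactly. Their poses are not given: they have to be found in the camera images.
- doser: Fixed dosing unit: 120 x 120 x 12 mm grey foot, three steel rods and a clear upright closed-end tube (43 mm outside, 34 mm bore); open rim 150 mm above the bench. Origin: centre of the underside, z up. A grey shelf, 88 mm wide, goes round it 34 mm below the rim: red pips on it (azimuth 0, 120, 240 deg from its x axis) mark the locked place, green pips (60, 180, 300 deg) the free place
- mouth (a point): centre of the tube's open rim (150 mm above the doser's origin), axes as the doser's; the tube runs straight down. Three white bayonet lugs round the mouth stand above the red pips, reaching 26.5 mm from the axis, tops 4 mm below the rim; the gaps between them are above the green pips
- cap: Blue child-resistant cap, about 60 g: skirt 62 mm diameter, 22 mm high, and on it a round ribbed grip 44 mm diameter, 24 mm high (46 mm in all). Origin: centre of the open underside, z up to the grip. Three inner lugs at azimuth 0, 120, 240 deg from its x axis, marked by white stripes outside, so each third of a turn is alike. Locked: stripes over the red pips, underside 12 mm below the rim
- cap_grip (a point): middle of the grip, 34 mm above the cap's underside, on its axis. TO OPEN: push the cap down 5 to 6 mm (10 to 14 N; solid stop at 7 mm), keep it down and turn it anticlockwise seen from above: at 35 to 85 deg of turn (60 is the middle, stripes over the green pips; solid stop near 89) it is free and lifts off
- cap_foot (a point): centre of the cap's underside. TO LOCK: set the cap on the mouth, stripes over the green pips within 20 deg: it rests on the collar, underside 8 mm below the rim (if 4 mm or less, it sits on the lugs and is not in). Push till the underside is 17 to 18 mm below the rim, turn clockwise about 60 deg to the solid stop, let go: it springs up to 12 mm below the rim, locked
- collar (a joint): sprung steel ring under the cap's skirt, pressing it up, m: 0 with the cap locked, 0.005 to 0.007 with the cap pushed down, -0.004 (4 mm higher) with the cap off or unlocked; spring force 10 N at 0, 600 N/m
- follower (a joint): orange disc that closes the tube inside and slides down with 6 N friction, staying where it is pushed: depth of its top below the rim, m (5 to 15 mm at the start); with every stick fed flush it reads about 0.026 times the number of sticks
- dish: fixed white square dish for the cap, 130 x 130 mm outside, walls 4 mm thick and 12 mm high, floor 4 mm thick. Origin: centre of its underside
- stick0: green treatment stick with a yellow band, standing upright on the bench: 30 mm diameter, 26 mm long, tapered the same at both ends (to 26 mm over the last 4 mm), 45 g. Origin: its middle, 13 mm above the bench while it stands; z along its axis. Two to four of the four sticks are there
- stick1: green treatment stick with a yellow band, standing upright on the bench: 30 mm diameter, 26 mm long, tapered the same at both ends (to 26 mm over the last 4 mm), 45 g. Origin: its middle, 13 mm above the bench while it stands; z along its axis. Two to four of the four sticks are there
- stick2: green treatment stick with a yellow band, standing upright on the bench: 30 mm diameter, 26 mm long, tapered the same at both ends (to 26 mm over the last 4 mm), 45 g. Origin: its middle, 13 mm above the bench while it stands; z along its axis. Two to four of the four sticks are there
- stick3: green treatment stick with a yellow band, standing upright on the bench: 30 mm diameter, 26 mm long, tapered the same at both ends (to 26 mm over the last 4 mm), 45 g. Origin: its middle, 13 mm above the bench while it stands; z along its axis. Two to four of the four sticks are there
- spray: leave alone: white spray-cleaner bottle with a red top, 60 mm diameter, 150 mm tall. Origin: centre of its underside
- beaker: leave alone: clear beaker, 72 mm diameter, 90 mm tall. Origin: centre of its underside
- mount0: leave alone: black resin-mounted metal specimen, disc 30 mm diameter, 16 mm high. Origin: centre of its underside
- mount1: leave alone: second black resin-mounted specimen, same as mount0. Origin: centre of its underside
- brush: leave alone: small brush lying down. Origin near its handle
- pastejar: leave alone: amber polishing-paste jar with a black lid, 62 mm diameter, 49 mm high. Origin: centre of its underside
Not all that is in view belongs to the job. What is shaped like the stick2 but black is not meant. What is shaped like the stick3 but red is not meant.

How it is judged (in metres and radians):
On the way, in this order (a step that is already met when the one before it is completed fails the run):
1. the cap is off the tube and set down, open side down, in the dish (horizontal distance between cap and dish below 0.045 m and z of cap in the frame of dish below 0.012 m and angle between cap's own z axis and vertical below 0.2 rad and contact force between cap and the fingers below 0.3 N), for 0.3 s.
2. every stick present is inside the tube, none more than 3 mm above the rim (z of stick0 in the frame of mouth between -0.15 and -0.01 m and horizontal distance between each of stick0, stick1, stick2, stick3 and mouth below 0.008 m and z of stick1 in the frame of mouth between -0.15 and -0.01 m and z of stick2 in the frame of mouth between -0.15 and -0.01 m and z of stick3 in the frame of mouth between -0.15 and -0.01 m), for 0.3 s.
At the end, for the whole second after the job is handed in: All sticks present are in the tube, none more than 3 mm above its rim, and the cap is back on, upright and locked: sprung up with its underside 12 mm (within 2.2 mm) below the rim, centred within 4 mm, at rest and let go (all of step 2 and horizontal distance between cap and mouth below 0.004 m and z of cap in the frame of mouth between -0.0142 and -0.0098 m and angle between cap's own z axis and vertical below 0.07 rad and value of joint collar between -0.002 and 0.0022 m and linear speed of cap below 0.01 m/s); the robot touches nothing.
It fails at once if one of the other things on the bench is pushed more than 40 mm from its place (distance of any of spray, beaker, mount0, mount1, brush, pastejar from where it was at the start of the episode above 0.04 m).
Of stick0, stick1, stick2, stick3 only 2 to 4 are there at a start; the rules pass over those that are not, and their reading is None.
At some moment in a run one of stick0, stick1, stick2, stick3 may be knocked a few centimetres aside while the robot is not near it.
It also fails if it takes over 210 s, if anything falls off the work surface, if the arm or the gripper's body presses on something with over 40 N, if the wrist force passes 120 N, or if a joint passes its speed limit or range.

## Working session

There is one attempt and no reset: what is moved stays moved. The work goes in short steps, each a Python script; the robot and the scene stay as the last script left them, time stands still between calls to the robot, and variables do not carry over. Pictures are saved under pics/ and viewed, and the job is handed in when it is done.

```bash
ls; mkdir -p pics; cat > h.py <<'E'
import numpy as np, cv2
from rig import manip, capture
def cam(n):
    c=capture(n); return c
def save(c,name,crop=None,scale=1):
    f=c["frame"]
    if crop: x0,y0,x1,y1=crop; f=f[y0:y1,x0:x1]
    f=cv2.resize(f,None,fx=scale,fy=scale,interpolation=cv2.INTER_CUBIC)
    cv2.imwrite("pics/"+name,f[:,:,::-1])
def ray(c,u,v):
    R,_=cv2.Rodrigues(np.array(c["rvec"],float)); t=np.array(c["tvec"],float).ravel()
    o=-R.T@t; d=R.T@(np.linalg.inv(c["camera_matrix"])@np.array([u,v,1.0])); return o,d
def on_plane(c,u,v,z):
    o,d=ray(c,u,v); return o+d*(z-o[2])/d[2]
def proj(c,p):
    q,_=cv2.projectPoints(np.array(p,float).reshape(-1,3),np.array(c["rvec"],float),np.array(c["tvec"],float),c["camera_matrix"],None); return q.reshape(-1,2)
E
python3 - <<'E'
from h import *
for n in("side","top"):
    c=cam(n); save(c,n+"0.png",scale=1.4); print(n,ray(c,280,210))
print(manip.get_obs(), manip.grip_point_offset)
E
```

```text
pics
side (array([-130.12493855, -780.52428599,  766.88286838]), array([ 0.54587391,  0.64288561, -0.53764816]))
top (array([ 413.1655769 ,  -26.98885726, 1183.71025774]), array([ 0.14465349, -0.01180776, -0.98955404]))
{'t': 0.1, 'joint_positions': array([ 6.99337990e+01,  2.02599154e+01,  9.36251589e+01, -1.06530391e-03,
        6.61903873e+01, -1.36727920e-01]), 'qd': array([ 0.00476864, -0.17853655, -0.07892027, -0.10042727,  0.05572304,
       -0.06588031]), 'tau': array([ 6.17277728e-04, -6.06353760e+01, -3.42823648e+01, -1.04993419e-04,
        3.95580166e-03, -4.08405214e-06]), 'tool_pos': array([212.87031013, 587.11377543, 200.31900261]), 'orientation': array([-179.39718523,   89.92453214, -109.32622762]), 'force': array([-0.74039606, -0.26948106,  1.06487099]), 'moment': array([0.00912727, 0.03910254, 0.03891468]), 'opening': 85.08283739186115} 18.700000000000003
```

View pics/side0.png

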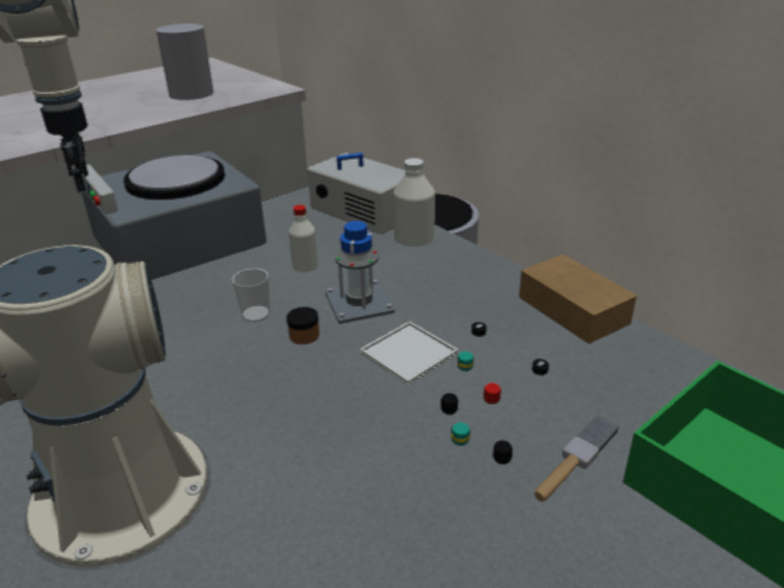

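View pics/top0.png

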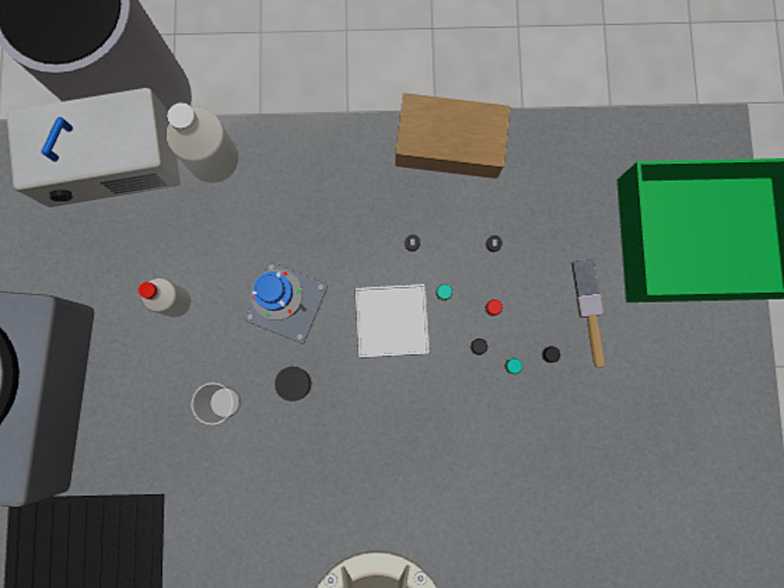

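The side view shows the capped doser near (356,270), the dish at (410,350) and green sticks at (465,360) and (460,433). In the top view they are at (270,290), (392,321), (444,292) and (514,366). Stick look-alikes in the top view:
- black at (479,346) and (551,354)
- red at (494,307)
- two metal-topped black mounts at (412,242) and (494,243)

I choose only the two green ones and will check them in close crops.

```bash
python3 - <<'E'
from h import *
c=cam("top"); save(c,"t_doser.png",(160,175,250,255),8); save(c,"t_st.png",(270,150,430,280),5)
s=cam("side"); save(s,"s_doser.png",(220,150,300,235),7); save(s,"s_st.png",(300,220,400,340),5)
def blobs(c,lo,hi,minA=15):
    hsv=cv2.cvtColor(c["frame"],cv2.COLOR_RGB2HSV); m=cv2.inRange(hsv,lo,hi)
    n,l,st,ce=cv2.connectedComponentsWithStats(m); return [(ce[i].round(2),st[i].tolist()) for i in range(1,n) if st[i][4]>=minA]
for nm,cc in(("top",c),("side",s)):
    print(nm)
    for b in blobs(cc,(75,120,60),(95,255,255)): print("g",b,on_plane(cc,*b[0],26 if nm=="top" else 20).round(1))
    for b in blobs(cc,(105,150,60),(125,255,255)): print("b",b)
# dish white
hsv=cv2.cvtColor(c["frame"],cv2.COLOR_RGB2HSV); m=cv2.inRange(hsv,(0,0,165),(180,40,255))
m[:190]=0;m[270:]=0;m[:,:240]=0;m[:,320:]=0
k,_=cv2.findContours(m,0,2); k=max(k,key=cv2.contourArea); r=cv2.minAreaRect(k); print("dish",r,on_plane(c,*r[0],8), [on_plane(c,*p,12).round(1) for p in cv2.boxPoints(r)])
E
```

```text
top
g (array([317.13, 207.95]), [312, 203, 11, 11, 92]) [ 585.5 -136.8   26. ]
g (array([366.96, 260.91]), [362, 256, 11, 11, 98]) [ 446.6 -258.5   26. ]
b (array([38.58, 97.46]), [30, 84, 21, 31, 195])
b (array([194.12, 207.17]), [181, 194, 28, 27, 542])
side
g (array([332.24, 254.65]), [327, 251, 11, 8, 72]) [ 587.5 -136.5   20. ]
g (array([328.76, 306.56]), [323, 302, 13, 10, 106]) [ 447.3 -259.6   20. ]
b (array([249.77, 112.28]), [241, 109, 18, 11, 61])
b (array([253.89, 168.89]), [243, 158, 22, 23, 370])
dish ((279.5046081542969, 228.58306884765625), (49.4792594909668, 49.867549896240234), 86.8201675415039) [536.09665899 -38.54809867   8.        ] [array([598.6,  28.8,  12. ]), array([ 602.9, -101.7,   12. ]), array([ 473.7, -104.8,   12. ]), array([469.5,  23.8,  12. ])]
```

View pics/t_doser.png

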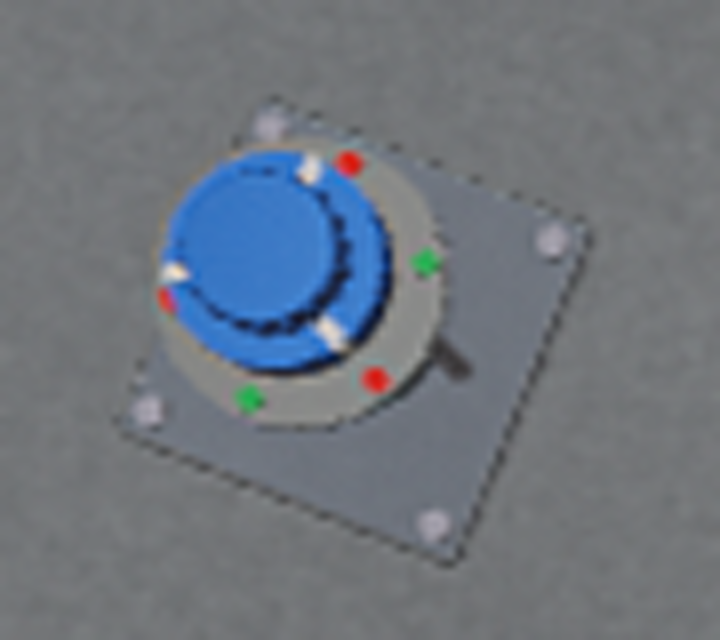

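View pics/t_st.png

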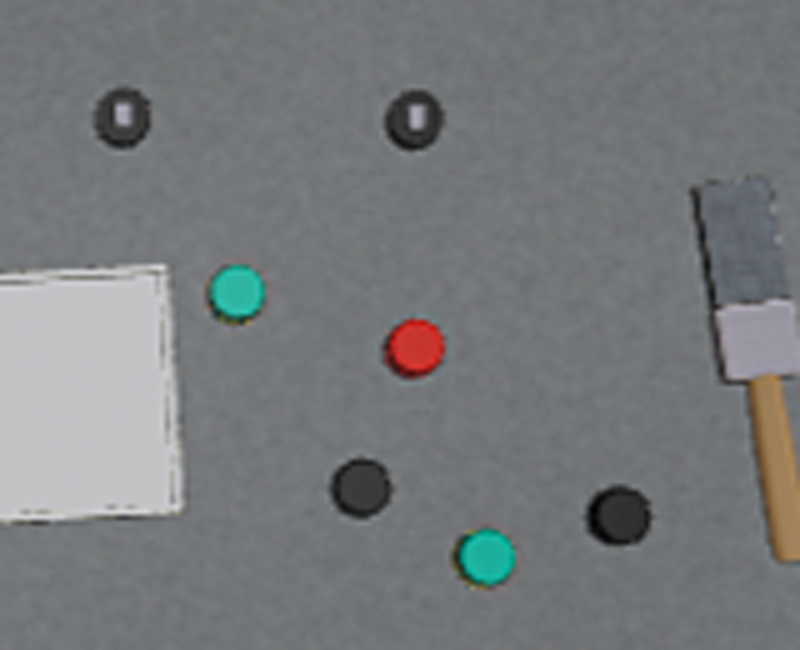

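View pics/s_doser.png

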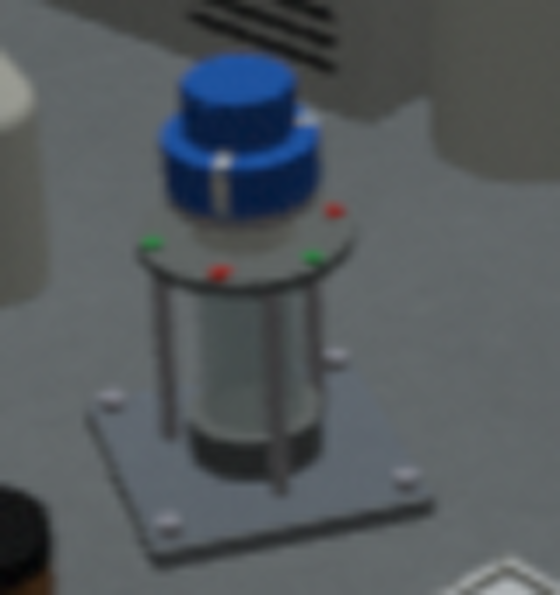

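View pics/s_st.png

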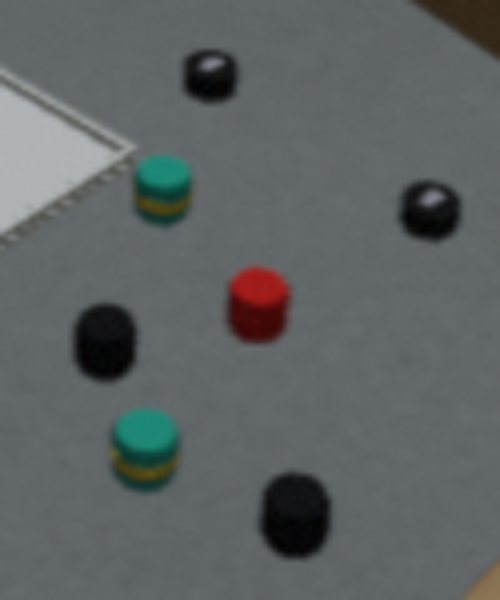

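Two sticks are present, both teal with a yellow band (top frame (317,208) and (367,261)). The black and red ones have no band. Next I'll locate the doser from its pips and foot corners.

```bash
python3 - <<'E'
from h import *
c=cam("top"); s=cam("side")
def pips(c,box,col):
    hsv=cv2.cvtColor(c["frame"],cv2.COLOR_RGB2HSV).astype(int); m=np.zeros(hsv.shape[:2],np.uint8)
    h,sa=hsv[...,0],hsv[...,1]
    mm=((h<8)|(h>172))&(sa>110) if col=="r" else (h>45)&(h<80)&(sa>90)
    x0,y0,x1,y1=box; m[y0:y1,x0:x1]=mm[y0:y1,x0:x1]
    n,l,st,ce=cv2.connectedComponentsWithStats(m); 
    out=[]
    for i in range(1,n):
        ys,xs=np.where(l==i); w=sa[ys,xs]; out.append((np.array([(xs*w).sum(),(ys*w).sum()])/w.sum(),st[i][4]))
    return out
P={}
for n,cc,box in(("top",c,(178,190,218,230)),("side",s,(238,178,274,194))):
    for col in "rg":
        for p,a in pips(cc,box,col):
            w=on_plane(cc,*p,117); print(n,col,p.round(2),a,w.round(1)); P.setdefault(n,[]).append((col,w[:2],a))
K=[(272,98),(592,225),(455,565),(120,432)]
W=np.array([on_plane(c,160+(x+.5)/8-.5,175+(y+.5)/8-.5,12)[:2] for x,y in K]); print(W.round(1),W.mean(0))
for i in range(4): e=W[(i+1)%4]-W[i]; print(np.linalg.norm(e),np.degrees(np.arctan2(e[1],e[0])))
B=[(270,126),(553,241),(433,524),(148,410)]
W=np.array([on_plane(c,160+(x+.5)/8-.5,175+(y+.5)/8-.5,14)[:2] for x,y in B]); print("bolts",W.mean(0))
for n in P:
    A=np.array([w for _,w,_ in P[n]]); M=np.c_[2*A,np.ones(len(A))]; sol=np.linalg.lstsq(M,(A**2).sum(1),rcond=None)[0]
    ctr=sol[:2]; print(n,"circ",ctr,np.sqrt(sol[2]+ctr@ctr)); 
    for col,w,a in P[n]: d=w-ctr; print(col,a,np.linalg.norm(d),np.degrees(np.arctan2(d[1],d[0])))
# cap top via blue in both: grip top
for n,cc in(("top",c),("side",s)):
    for z in(184,): print(n,proj(cc,[[ctr[0],ctr[1],184],[ctr[0],ctr[1],160]]))
E
```

```text
top r [203.18 194.9 ] 8 [609.8 143.1 117. ]
top r [180.   211.96] 3 [569.9 198.4 117. ]
top r [206.52 221.98] 8 [544.4 135.3 117. ]
top g [212.78 207.28] 8 [579.3 120.3 117. ]
top g [190.81 224.4 ] 9 [539.4 172.6 117. ]
side r [267.33 179.71] 3 [608.1 141.5 117. ]
side r [250.81 188.43] 5 [543.  134.2 117. ]
side g [241.34 184.27] 3 [537.9 170.7 117. ]
side g [264.2  186.36] 5 [577.4 118.1 117. ]
[[651.4 185.2]
 [606.6  80.2]
 [496.2 125.7]
 [541.9 234.5]] [574.04009568 156.40595679]
114.13647592379331 -113.10792401443084
119.38419705515015 157.6148624603774
118.01329478048758 67.20234291615336
120.03713888064429 -24.23880766738792
bolts [575.27934835 158.95368663]
top circ [575.13185626 159.31443102] 38.822581285879956
r 8 38.278527858407045 -24.988481809427018
r 3 39.437320055673645 97.69470211938255
r 8 39.04076042239681 -141.99499882950283
g 8 39.27396743762933 -83.86334402869825
g 9 38.062983168189405 159.63456867505496
side circ [573.32656532 156.29896503] 37.98665338877886
r 3 37.77087043017614 -23.07890287656011
r 5 37.517258676699875 -143.9517958365937
g 3 38.224849683055965 157.9220139744141
g 5 38.426824716008824 -83.95993534293126
top [[192.52720802 205.77779284]
 [194.44601322 207.39465644]]
side [[253.34629979 160.54932301]
 [253.75878824 168.33057707]]
```

```bash
cat >> h.py <<'E'
def go(x,y,z,yaw): manip.reach([x,y,z],[0,90,yaw])
def ln(x,y,z,yaw=None,rate=100): manip.line_to([x,y,z],None if yaw is None else [0,90,yaw],rate=rate)
def ob(tag=""):
    o=manip.get_obs(); print(tag,"t%.1f"%o["t"],"pos",np.round(o["tool_pos"],1),"F",np.round(o["force"],1),"M",np.round(o["moment"],2),"op %.1f"%o["opening"],"j6 %.0f"%o["joint_positions"][5]); return o
MX,MY=574.3,158.0
E
python3 - <<'E'
from h import *
o=ob()
ln(213,587,320)
print(manip.solve_ik([MX,MY,300],[0,90,-15]), manip.solve_ik([MX,MY,300],[0,90,60]))
go(MX,MY,300,-15)
manip.set_gripper(62); ln(MX,MY,220); ob("220")
ln(MX,MY,166,rate=60); ob("166")
c=cam("top"); save(c,"g1t.png",(150,165,260,255),7); c=cam("side"); save(c,"g1s.png",(210,120,310,220),6)
E
```

```text
t0.3 pos [213.  587.4 200.7] F [ 0.5 -0.8 -0.2] M [0.06 0.06 0.  ] op 84.9 j6 -0
[ 1.52382232e+01  1.31616475e+01  9.05717924e+01 -2.54444375e-14
  7.62665601e+01  3.02382232e+01] [ 15.23822321  13.1616475   90.57179237   0.          76.26656013
 -44.76177679]
220 t5.0 pos [574.8 158.1 220.6] F [0.1 0.6 0.2] M [0.02 0.01 0.04] op 61.9 j6 30
166 t6.0 pos [574.6 158.1 166.4] F [-0.  -0.7  0. ] M [0.07 0.   0.02] op 61.8 j6 30
```

View pics/g1t.png

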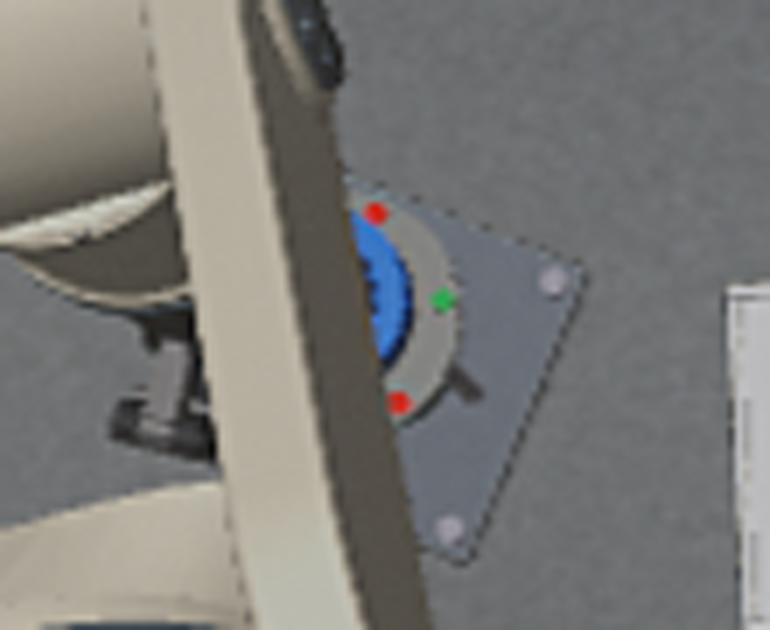

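View pics/g1s.png

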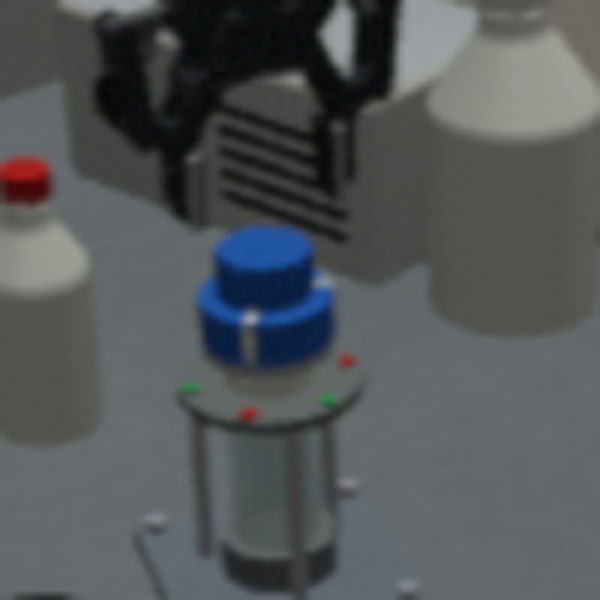

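```bash
python3 - <<'E'
from h import *
ob(); c=cam("side"); save(c,"g2s.png",(210,120,310,220),6)
for z in (166,176,190,200): print(z,proj(c,[[544.5,166,z],[604.3,150,z]]).round(1).tolist(), ((proj(c,[[544.5,166,z],[604.3,150,z]])-[210,120])*6).round().tolist())
E
```

```text
t6.1 pos [574.6 158.1 166.5] F [ 0.9 -0.4  0.3] M [ 0.04 -0.03 -0.03] op 62.2 j6 30
166 [[243.2, 168.5], [263.8, 163.7]] [[199.0, 291.0], [323.0, 262.0]]
176 [[243.0, 165.3], [263.6, 160.5]] [[198.0, 272.0], [322.0, 243.0]]
190 [[242.7, 160.6], [263.5, 155.9]] [[196.0, 244.0], [321.0, 215.0]]
200 [[242.5, 157.3], [263.3, 152.6]] [[195.0, 224.0], [320.0, 196.0]]
```

View pics/g2s.png

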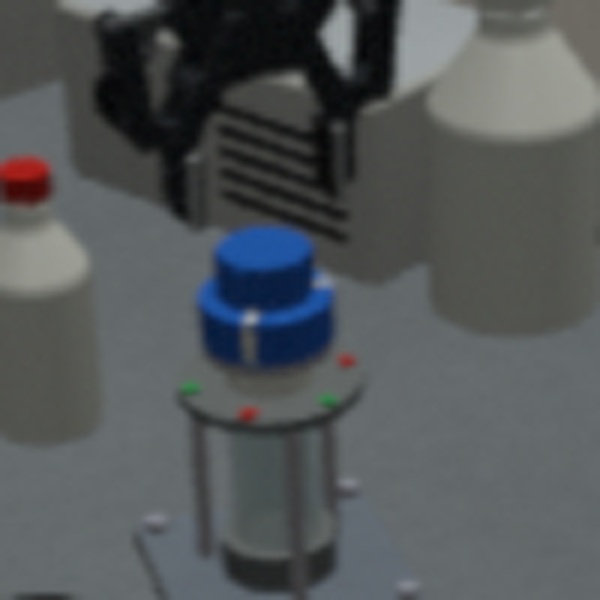

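```bash
python3 - <<'E'
from h import *
c=cam("side")
print(c["camera_matrix"],c["rvec"],c["tvec"])
print(proj(c,[[213,587,200],[213,587,218.7],[213,587,230]]).round(1)*1.4)
img=cv2.imread("pics/side0.png"); cv2.imwrite("pics/s0c.png",cv2.resize(img[80:260,20:200],None,fx=3.3,fy=3.3,interpolation=cv2.INTER_CUBIC))
E
```

```text
[[474.59724597   0.         281.93276942]
 [  0.         474.59724597 201.38906715]
 [  0.           0.           1.        ]] [ 2.00677904 -0.76466812  0.40705057] [-403.79934839  308.09207791  977.89843657]
[[ 87.92 202.86]
 [ 85.54 194.46]
 [ 84.14 189.42]]
```

View pics/s0c.png

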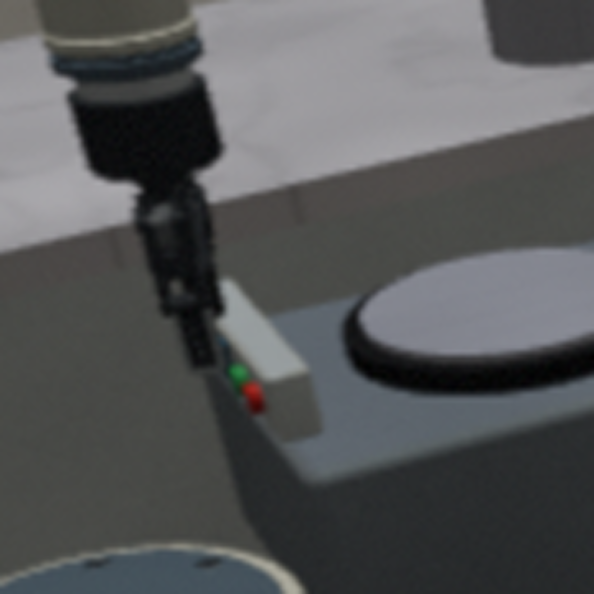

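```bash
python3 - <<'E'
from h import *
ln(MX,MY,235); manip.set_gripper(0); o=ob("shut")
c=cam("side"); save(c,"g3s.png",(210,80,310,180),6); print((proj(c,[o["tool_pos"],o["tool_pos"]+[0,0,30]])-[210,80])*6)
c=cam("top"); save(c,"g3t.png",(150,165,260,255),7);print((proj(c,[o["tool_pos"],o["tool_pos"]+[0,0,30]])-[150,165])*7)
E
```

```text
shut t7.7 pos [574.3 158.  235. ] F [0.6 0.8 0.1] M [ 0.   -0.01  0.  ] op -0.2 j6 30
[[254.01859666 379.33847363]
 [250.71914517 317.22559769]]
[[261.37983781 256.52910665]
 [241.56284558 239.8840949 ]]
```

View pics/g3s.png

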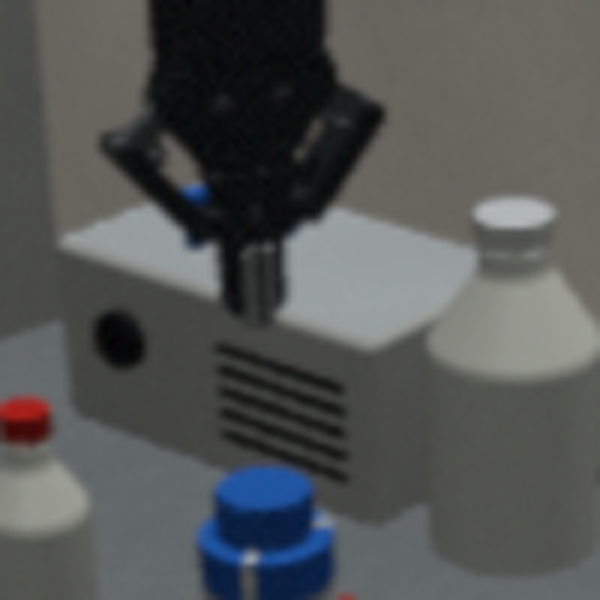

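The shut tips appear at crop (255,322), but the reported TCP projects to (254,379), so they look about 27 mm higher than stated. I'll settle it with a gentle guarded touch on the cap top (z≈184).

```bash
cat >> h.py <<'E'
def feel(x,y,z0,z1,step,fmax,yaw=None,rate=40,quiet=False):
    """step down from z0 to z1 until the upward force exceeds fmax"""
    z=z0; f=0
    while True:
        ln(x,y,z,yaw,rate=rate); fs=[manip.get_obs()["force"] for _ in range(3)]; f=np.mean(fs,0)
        if not quiet: print("z%.1f F"%z,f.round(1))
        if f[2]>fmax or np.hypot(f[0],f[1])>25 or z<=z1: return z,f
        z=max(z-step,z1)
E
python3 - <<'E'
from h import *
ln(MX,MY,200,rate=80); 
print(feel(MX,MY,192,150,3,4)); ob()
E
```

```text
z192.0 F [-0.7 -0.7 -0.2]
z189.0 F [ 0.6 -0.2  0.5]
z186.0 F [0.9 0.4 0.3]
z183.0 F [-0.7  0.4  1.1]
z180.0 F [ 0.1 -0.3  1.3]
z177.0 F [-0.1 -0.4 -0.2]
z174.0 F [-0.5  0.3 -0.3]
z171.0 F [-0.3  0.1 -0.5]
z168.0 F [ 0.6 -0.5  0.4]
z165.0 F [-0.4  1.2 -0.5]
z162.0 F [-0.3 -1.  -0.4]
z159.0 F [-0.1 -0.2 -0.1]
z156.0 F [-0.4 -0.1 -0.4]
z153.0 F [-1.7 -0.6  7.3]
(153, array([-1.70057589, -0.57094859,  7.28485008]))
 t12.0 pos [574.8 158.1 153.8] F [-1.7 -0.6  7.3] M [-0.08  0.31  0.04] op 0.1 j6 30
```

Contact came at reported z≈154, so the real fingertips sit about 30 mm above the reported TCP, which agrees with the camera. I'll apply a 30 mm tool correction everywhere.

```bash
echo 'TO=30.0  # real shut tip is TO above reported TCP' >> h.py
python3 - <<'E'
from h import *
ln(MX,MY,175); manip.set_gripper(62)
ln(MX,MY,138,rate=80); print(feel(MX,MY,135,131,2,4))
b=np.mean([manip.get_obs()["force"] for _ in range(5)],0)
manip.set_gripper(0)
manip.dwell(.2); f=np.mean([manip.get_obs()["force"] for _ in range(5)],0); print("dF",(f-b).round(1)); ob()
c=cam("side"); save(c,"g4s.png",(210,120,310,220),6)
E
```

```text
z135.0 F [0.8 0.4 0.4]
z133.0 F [-0.2  0.2 -0.3]
z131.0 F [-0.1  0.3 -0.5]
(131, array([-0.09460121,  0.2704841 , -0.53470202]))
dF [-2.6 -0.5  5.7]
 t14.8 pos [574.1 158.1 131.4] F [-2.7 -0.3  5.2] M [ 0.    0.51 -0.01] op 42.4 j6 30
```

View pics/g4s.png

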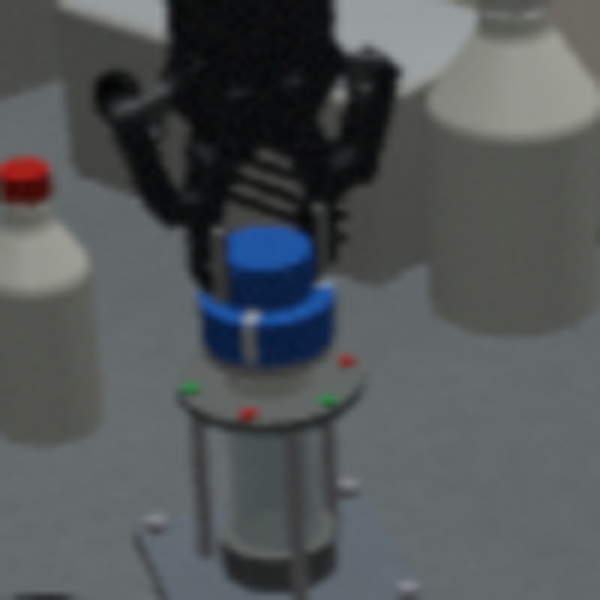

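```bash
python3 - <<'E'
from h import *
print(feel(MX,MY,130,123,1,12.6,rate=30)); ob()
E
```

```text
z130.0 F [-3.7  0.1  9. ]
z129.0 F [-3.9 -0.2 10. ]
z128.0 F [-4.5 -1.  11.1]
z127.0 F [-4.9 -0.3 11.5]
z126.0 F [-6.1 -0.5 12.5]
z125.0 F [-5.4 -0.6 11.8]
z124.0 F [-5.4 -0.9 12.7]
(124, array([-5.44964567, -0.93999619, 12.68267216]))
 t16.6 pos [574.2 158.1 125.2] F [-5.4 -0.9 12.7] M [-0.07  1.01  0.03] op 42.3 j6 30
```

```bash
python3 - <<'E'
from h import *
for a in (10,25,40,52,62):
    ln(MX,MY,124,-15+a,rate=30); o=ob(str(a))
    if abs(o["moment"][2])>4 or np.hypot(*o["force"][:2])>30: print("STOP"); break
c=cam("side"); save(c,"g5s.png",(210,120,310,220),6)
E
```

```text
10 t16.9 pos [575.1 158.4 125.5] F [-3.5 -0.1 12.8] M [0.01 0.67 0.22] op 42.2 j6 20
25 t17.3 pos [574.9 158.4 125.5] F [-3.1  0.8 12.5] M [0.1  0.72 0.27] op 42.2 j6 5
40 t17.7 pos [574.7 158.5 125.4] F [-5.2  1.2 12.8] M [0.16 0.82 0.28] op 42.2 j6 -10
52 t18.1 pos [574.6 158.4 125.4] F [-5.   0.6 13. ] M [0.08 0.81 0.27] op 42.1 j6 -22
62 t18.4 pos [574.4 158.3 125.3] F [-5.1 -0.1 12.5] M [0.02 0.84 0.31] op 42.1 j6 -32
```

View pics/g5s.png

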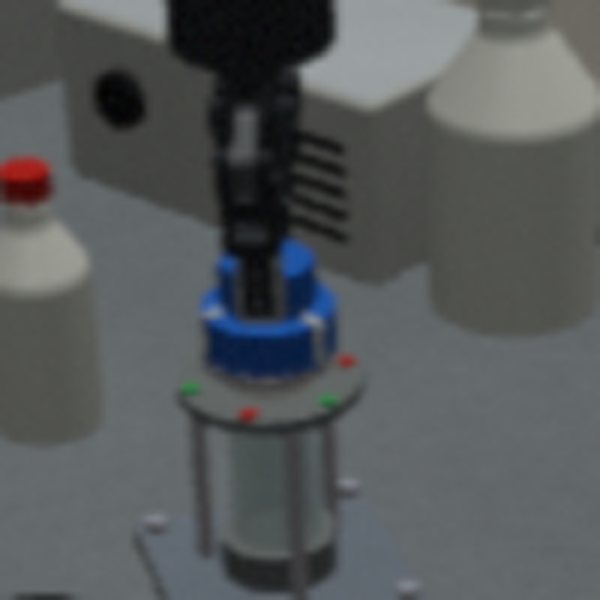

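```bash
python3 - <<'E'
from h import *
ln(MX,MY,140,rate=40); ob("lift10"); ln(MX,MY,240,rate=100); ob("up")
s=cam("side"); save(s,"g6s.png",(210,90,310,190),6)
DX,DY=536,-38
print(manip.solve_ik([DX,DY,-2.6],[0,90,47]))
ln(DX,DY,240,47,rate=150); ln(DX,DY,30,rate=120)
print(feel(DX,DY,8,-6,2,3,rate=40)); ob()
s=cam("side"); save(s,"g7s.png",(250,190,350,290),6)
E
```

```text
lift10 t19.0 pos [574.2 157.9 139.6] F [-0.  -0.3 -0.1] M [-0.04  0.02 -0.02] op 41.9 j6 -32
up t20.2 pos [573.8 157.9 239.2] F [-1.   0.3 -0.5] M [-0.02  0.01 -0.01] op 41.7 j6 -32
[ -4.21517064  28.72619705 112.45187231   0.          38.82193064
 -51.21517064]
z8.0 F [-0.6 -0.7  0.1]
z6.0 F [-0.1  0.3 -0.7]
z4.0 F [ 0.6  0.5 -0.2]
z2.0 F [ 0.3 -1.  -1.3]
z0.0 F [ 0.4  0.  -0.8]
z-2.0 F [-0.6 -0.6 -0.4]
z-4.0 F [-5.1  0.2 19.4]
(-4, array([-5.07695533,  0.2371591 , 19.44457041]))
 t25.8 pos [536.2 -38.1  -2.7] F [-5.1  0.2 19.4] M [-0.02  0.92  0.05] op 41.7 j6 -51
```

View pics/g6s.png

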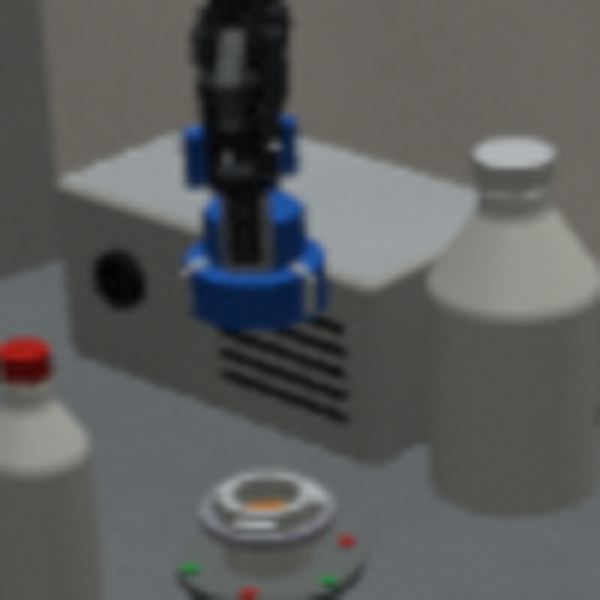

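View pics/g7s.png

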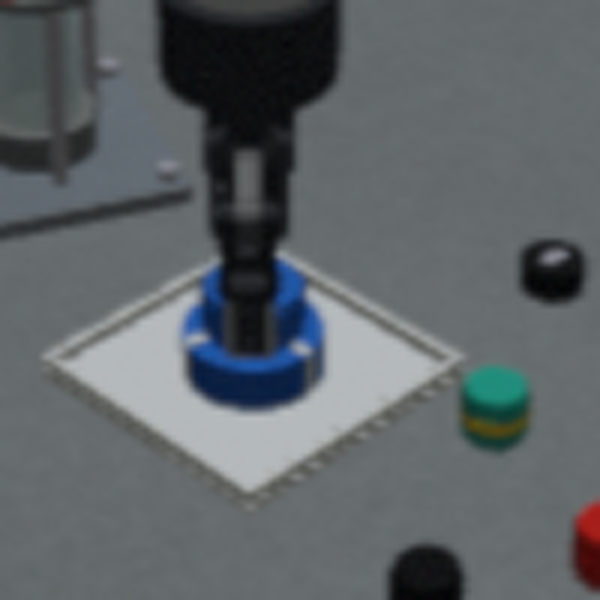

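The cap came off with its stripes at the green pips. It now sits upright in the dish at crop (255,350). I'll release it, back off and look again.

```bash
python3 - <<'E'
from h import *
DX,DY=536,-38
ln(DX,DY,-2.5,rate=30); manip.set_gripper(64); ob(); ln(DX,DY,60,rate=100); ln(DX,DY,150,rate=150)
go(480,380,220,47); manip.dwell(.2)
c=cam("top"); s=cam("side"); save(c,"t2.png",scale=1.4); save(c,"t2m.png",(165,175,235,245),8); save(s,"s2m.png",(225,140,285,210),8); save(c,"t2d.png",(240,190,390,280),5)
for nm,cc in(("top",c),("side",s)):
    hsv=cv2.cvtColor(cc["frame"],cv2.COLOR_RGB2HSV); m=cv2.inRange(hsv,(75,120,60),(95,255,255))
    n,l,st,ce=cv2.connectedComponentsWithStats(m)
    for i in range(1,n):
        if st[i][4]>=15: print(nm,ce[i].round(1),st[i][4],on_plane(cc,*ce[i],26 if nm=="top" else 20).round(1))
    m=cv2.inRange(hsv,(105,150,60),(125,255,255)); n,l,st,ce=cv2.connectedComponentsWithStats(m)
    for i in range(1,n):
        if st[i][4]>=100: print("blue",nm,ce[i].round(1),st[i][4],on_plane(cc,*ce[i],30).round(1))
ob()
E
```

```text
t26.4 pos [535.9 -38.   -2.6] F [ 0.1 -0.2  0.2] M [-0.05  0.01  0.04] op 64.2 j6 -51
top [328.9 210.1] 93 [ 579.2 -166.9   26. ]
top [367.  260.9] 98 [ 446.6 -258.5   26. ]
blue top [38.5 97.7] 196 [899.6 596.9  30. ]
blue top [279.4 227.4] 397 [536.9 -38.2  30. ]
side [339.2 261.4] 77 [ 580.5 -166.8   20. ]
side [328.8 306.7] 109 [ 447. -260.   20.]
blue side [291.5 244.8] 394 [530.  -45.9  30. ]
 t29.8 pos [480.4 379.4 220. ] F [-0.4 -0.3  0.6] M [0.03 0.02 0.04] op 63.6 j6 -9
```

View pics/t2.png

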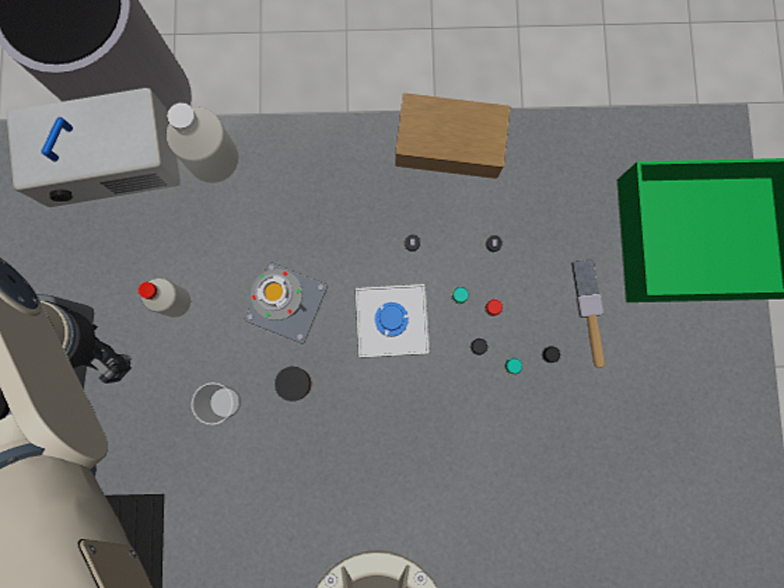

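View pics/t2m.png

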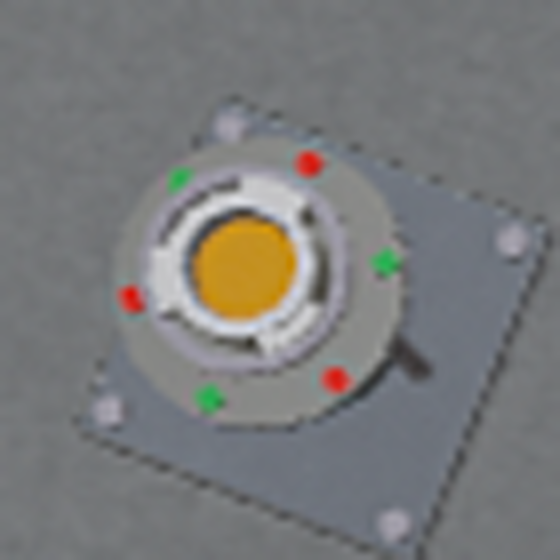

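View pics/s2m.png

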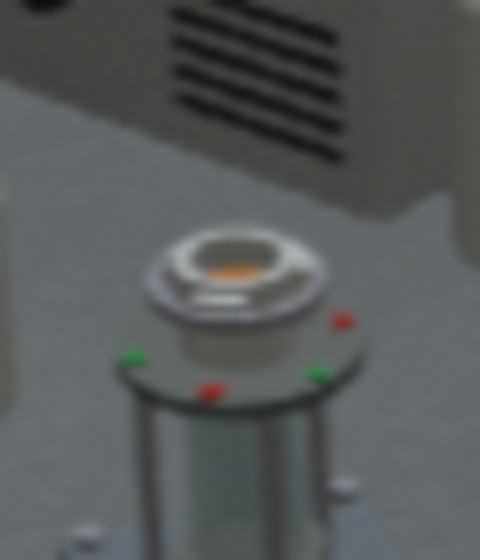

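The nearer stick has been knocked to about (579.5,-167). It now stands at top picture (461,295), close to the red one at (494,307). The mouth is open with the orange follower visible, and the cap lies flat in the dish. I'll refine the mouth centre and the neighbour distances, then choose the grasp yaws.

```bash
python3 - <<'E'
from h import *
def f(cc,box,z,lo,hi,lo2=None,hi2=None,mn=3):
    hsv=cv2.cvtColor(cc["frame"],cv2.COLOR_RGB2HSV); m=cv2.inRange(hsv,lo,hi)
    if lo2: m|=cv2.inRange(hsv,lo2,hi2)
    mm=np.zeros_like(m);x0,y0,x1,y1=box; mm[y0:y1,x0:x1]=m[y0:y1,x0:x1]
    n,l,st,ce=cv2.connectedComponentsWithStats(mm); return [on_plane(cc,*ce[i],z)[:2] for i in range(1,n) if st[i][4]>=mn]
c=cam("top"); s=cam("side")
for nm,cc,box in(("top",c,(175,190,225,232)),("side",s,(235,175,278,194))):
    A=np.array(f(cc,box,117,(0,110,50),(7,255,255),(172,110,50),(180,255,255))+f(cc,box,117,(45,90,50),(80,255,255)))
    M=np.c_[2*A,np.ones(len(A))]; sol=np.linalg.lstsq(M,(A**2).sum(1),rcond=None)[0]; ctr=sol[:2]
    print(nm,len(A),ctr,np.sqrt(sol[2]+ctr@ctr),[np.round(np.degrees(np.arctan2(*(a-ctr)[::-1])),0) for a in A])
# rim inner circle in top: crop centre approx (245,268)/8+(165,175)
print("bore", on_plane(c,165+(244+.5)/8-.5,175+(266+.5)/8-.5,146))
print("red",f(c,(330,200,370,240),26,(0,110,50),(7,255,255),(172,110,50),(180,255,255),20),
 "black",[on_plane(c,479/1.4,346/1.4,26)[:2],on_plane(c,551/1.4,354/1.4,26)[:2]])
E
```

```text
top 6 [574.81862573 158.54097096] 38.265876193981484 [np.float64(-23.0), np.float64(98.0), np.float64(-143.0), np.float64(37.0), np.float64(-83.0), np.float64(158.0)]
side 4 [573.40826558 156.34505344] 38.06871748649454 [np.float64(-23.0), np.float64(-144.0), np.float64(159.0), np.float64(-84.0)]
bore [574.50385941 157.37378975 146.        ]
red [array([ 554.33276048, -226.79856321])] black [array([ 482.99187868, -197.03701327]), array([ 465.51262654, -327.23156385])]
```

```bash
cat >> h.py <<'E'
def find_sticks():
    out=[]
    for nm in("top","side"):
        cc=cam(nm); hsv=cv2.cvtColor(cc["frame"],cv2.COLOR_RGB2HSV); m=cv2.inRange(hsv,(75,120,60),(95,255,255))
        n,l,st,ce=cv2.connectedComponentsWithStats(m)
        for i in range(1,n):
            if st[i][4]>=15: print(nm,ce[i].round(1),st[i][4],on_plane(cc,*ce[i],26 if nm=="top" else 20).round(1))
def pick(x,y,yaw):
    go(x,y,110,yaw); manip.set_gripper(54); ln(x,y,30,rate=120)
    z,f=feel(x,y,-6,-18,6,5,rate=60); 
    if f[2]>5: print("contact!"); return
    manip.set_gripper(0); ob("grip")
    ln(x,y,40,rate=80); ob("lift"); 
E
python3 - <<'E'
from h import *
print(manip.solve_ik([579.8,-167,-18],[0,90,20]))
ln(480,300,220); pick(579.8,-167,20); manip.dwell(.1)
s=cam("side"); save(s,"p1.png",(300,200,380,280),7); ob()
E
```

```text
[-16.21044577  34.21082966 104.25526295   0.          41.53390739
 -36.21044577]
z-6.0 F [-0.5 -0.4 -0.7]
z-12.0 F [ 1.1 -0.9  0.3]
z-18.0 F [-0.5  0.4 -0.2]
grip t35.4 pos [ 579.9 -167.1  -17.5] F [-2.7  0.3  6.2] M [ 0.04  0.34 -0.06] op 26.9 j6 -36
lift t36.2 pos [ 579.5 -166.9   39.7] F [ 0.2  0.5 -0.2] M [-0.01 -0.01 -0.08] op 27.0 j6 -36
 t36.4 pos [ 579.3 -166.9   39.4] F [-0.2  0.5 -0.6] M [0.02 0.02 0.02] op 26.8 j6 -36
```

View pics/p1.png

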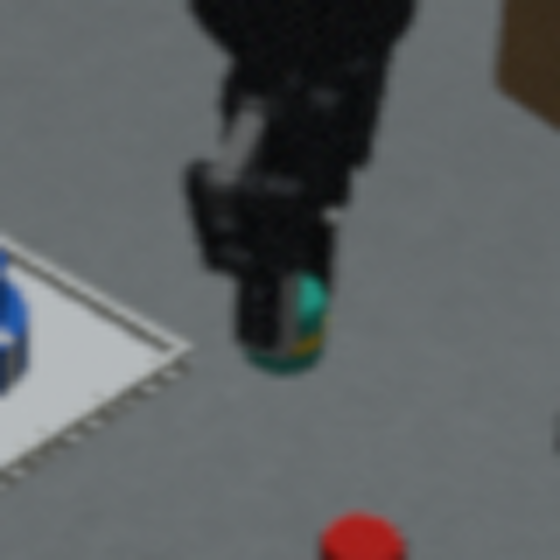

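```bash
python3 - <<'E'
from h import *
s=cam("side"); o=ob(); p=o["tool_pos"]
for z in (50,54,58,62,66,70):
    print(z,((proj(s,[[p[0],p[1],z],[p[0]-14*.94,p[1]-14*.34,z],[p[0]-10,p[1]-10.5,z]])-[300,200])*7).round().tolist())
save(s,"p1b.png",(320,225,350,260),16)
E
```

```text
t36.5 pos [ 579.4 -166.9   39.4] F [ 0.1  0.5 -0.7] M [ 0.01  0.01 -0.02] op 27.0 j6 -36
50 [[276.0, 364.0], [260.0, 386.0], [278.0, 389.0]]
54 [[276.0, 355.0], [261.0, 376.0], [279.0, 380.0]]
58 [[277.0, 345.0], [261.0, 367.0], [280.0, 371.0]]
62 [[277.0, 336.0], [262.0, 358.0], [280.0, 362.0]]
66 [[278.0, 327.0], [262.0, 349.0], [281.0, 353.0]]
70 [[279.0, 318.0], [263.0, 339.0], [281.0, 343.0]]
```

View pics/p1b.png

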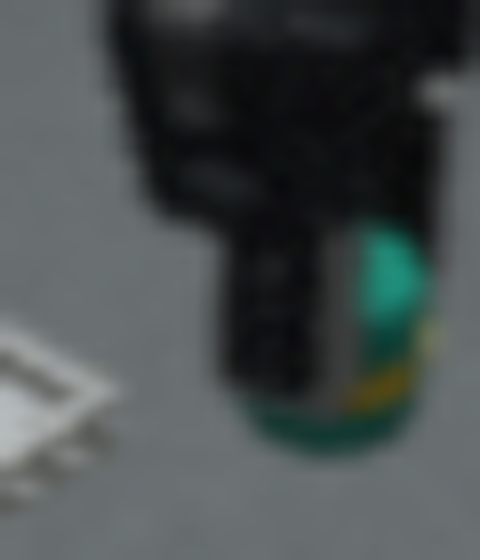

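The stick is held with about 8 mm below the tips (bottom edge at z≈58, as expected; tips ≈65). Next is a guarded insertion.

```bash
cat >> h.py <<'E'
def insert(zend):
    ln(MX,MY,150,rate=100); z,f=feel(MX,MY,136,zend,2,14,rate=40); ob("ins")
E
python3 - <<'E'
from h import *
o=manip.get_obs()["tool_pos"]; ln(o[0],o[1],210,rate=150); go(MX,MY,210,20); insert(126)
s=cam("side"); save(s,"i1.png",(220,120,300,200),7)
E
```

```text
z136.0 F [ 0.2 -0.2  0.2]
z134.0 F [ 0.7  0.5 -1.2]
z132.0 F [-0.8 -0.  -0.5]
z130.0 F [-0.2  0.1 -0.6]
z128.0 F [ 0.2 -0.1 -0.2]
z126.0 F [ 0.1  0.3 -1.3]
ins t41.5 pos [574.2 158.  125.8] F [ 0.1  0.3 -1.3] M [-0.03 -0.01 -0.02] op 27.1 j6 -5
```

View pics/i1.png

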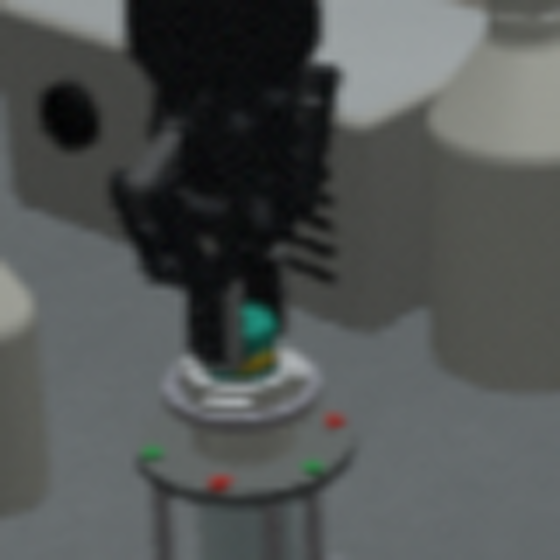

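The stick's lower end is inside the mouth (crop (245,365)), with no side force. I'll lower until contact, release, then press with shut fingers.

```bash
python3 - <<'E'
from h import *
feel(MX,MY,125,121,1,9,rate=30); 
manip.set_gripper(50); ob("rel"); ln(MX,MY,150,rate=80); ln(MX,MY,175)
s=cam("side"); save(s,"i2.png",(220,130,300,210),7)
manip.set_gripper(0)
E
```

```text
z125.0 F [ 0.3 -0.7 -1.7]
z124.0 F [ 0.6  0.7 -0.8]
z123.0 F [ 0.2 -0.5 -1.3]
z122.0 F [-0.5 -0.7 -1.3]
z121.0 F [ 0.5  0.3 -0.6]
rel t43.1 pos [574.3 158.  121. ] F [ 1.3 -0.1 -0.4] M [ 0.01 -0.03 -0.06] op 49.8 j6 -5
```

View pics/i2.png

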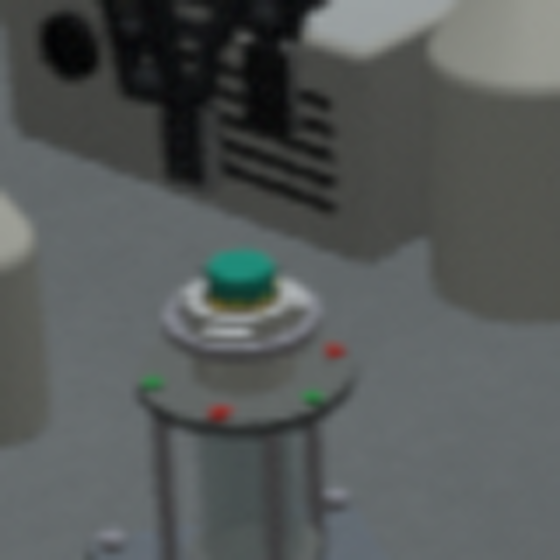

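The stick stands upright in the mouth, half in. Now I'll press it down.

```bash
python3 - <<'E'
from h import *
ln(MX,MY,145,rate=80); print(feel(MX,MY,140,120.5,2,16,rate=50)); ob()
ln(MX,MY,170,rate=100)
go(500,0,200,0); 
s=cam("side"); save(s,"i3.png",(220,130,300,210),7); find_sticks(); ob()
E
```

```text
z140.0 F [ 0.   0.4 -0.7]
z138.0 F [-0.1  0.1 -0.5]
z136.0 F [ 0.1 -0.4  0.3]
z134.0 F [-0.  -0.8 -0.8]
z132.0 F [-0.1  0.4  1.2]
z130.0 F [-0.3 -0.3  2.8]
z128.0 F [0.1 0.1 2. ]
z126.0 F [0.9 0.7 1.7]
z124.0 F [0.7 0.3 1.7]
z122.0 F [ 1.9 -0.7  1.5]
z120.5 F [ 1.9 -0.   2.4]
(120.5, array([ 1.85621825, -0.02790057,  2.35717029]))
 t47.9 pos [574.4 158.  120.5] F [ 1.9 -0.   2.4] M [ 0.06 -0.28 -0.02] op 0.2 j6 -5
top [194.6 207.3] 118 [594.5 179.8  26. ]
top [367.  260.9] 98 [ 446.6 -258.5   26. ]
side [254.1 171.5] 31 [721.9 353.2  20. ]
side [328.8 306.8] 110 [ 446.9 -260.1   20. ]
 t49.4 pos [500.7   1.2 199.6] F [-0.6 -0.2 -0.6] M [ 0.   -0.   -0.01] op 0.1 j6 -0
```

View pics/i3.png

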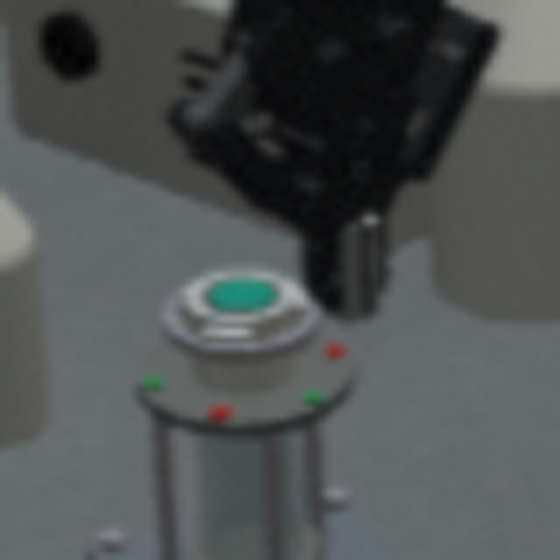

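The first stick is flush with the rim. On to the second, gripped a little higher.

```bash
sed -i 's/feel(x,y,-6,-18,6,5,rate=60)/feel(x,y,-6,-15,5,5,rate=60)/' h.py
python3 - <<'E'
from h import *
pick(446.8,-259.2,-8); manip.dwell(.1)
s=cam("side"); save(s,"p2.png",(290,250,370,330),7)
o=manip.get_obs()["tool_pos"]; ln(o[0],o[1],210,rate=150)
E
```

```text
z-6.0 F [ 0.4  0.9 -0.4]
z-11.0 F [-0.2 -0.4  0.8]
z-15.0 F [0.3 0.4 0.5]
grip t53.5 pos [ 446.8 -259.2  -14.6] F [-1.2  0.5  5.9] M [ 0.07  0.23 -0.  ] op 27.0 j6 -22
lift t54.4 pos [ 446.6 -259.1   39.8] F [-0.4 -0.2 -1.3] M [ 0.04 -0.02  0.01] op 26.3 j6 -22
```

View pics/p2.png

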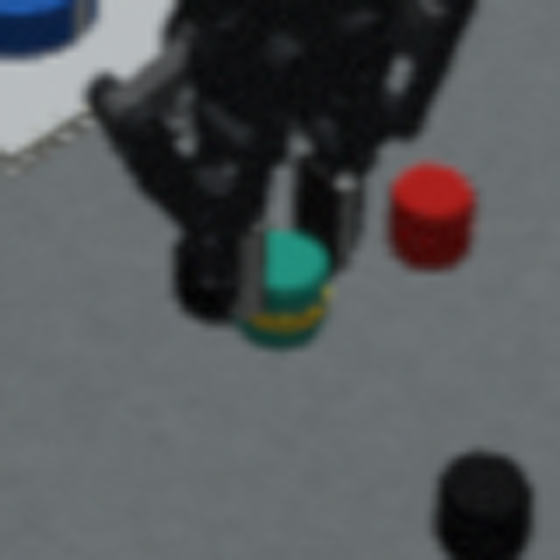

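```bash
python3 - <<'E'
from h import *
go(MX,MY,210,20); ln(MX,MY,150,rate=100); z,f=feel(MX,MY,140,124,2,14,rate=40); ob("ins")
s=cam("side"); save(s,"j1.png",(220,120,300,200),7)
if z<=126:
    manip.set_gripper(50); ob("rel"); ln(MX,MY,152,rate=80); ln(MX,MY,175)
    s=cam("side"); save(s,"j2.png",(220,130,300,210),7)
E
```

```text
z140.0 F [ 0.5  0.8 -0.2]
z138.0 F [ 0.2 -0.4 -0.5]
z136.0 F [ 0.5  0.9 -0.3]
z134.0 F [-0.7 -1.1  2.4]
z132.0 F [-0.9 -0.   3.4]
z130.0 F [ 0.2 -0.1  1.6]
z128.0 F [0.4 0.8 1.5]
z126.0 F [0.6 0.4 1.6]
z124.0 F [0.6 0.  1.3]
ins t60.5 pos [574.3 158.  123.9] F [0.6 0.  1.3] M [ 0.05 -0.1  -0.06] op 26.3 j6 -5
rel t60.9 pos [574.1 158.  123.8] F [-0.3  0.5  0.2] M [0.01 0.02 0.  ] op 49.9 j6 -5
```

View pics/j1.png

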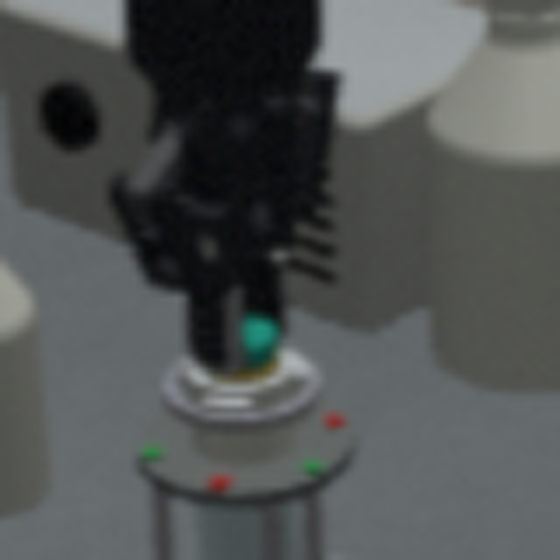

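```bash
ls pics/j*
```

```text
pics/j1.png
pics/j2.png
```

```bash
python3 - <<'E'
from h import *
manip.set_gripper(0); ln(MX,MY,145,rate=80); print(feel(MX,MY,140,119.5,2.5,18,rate=50)); ob()
ln(MX,MY,170,rate=100); ln(MX,MY,220); go(480,330,240,47)
s=cam("side"); save(s,"k1.png",(220,130,300,210),7); c=cam("top"); save(c,"k1t.png",(165,175,235,245),8); save(c,"k1d.png",(240,190,320,270),7); find_sticks(); ob()
m=cv2.inRange(cv2.cvtColor(c["frame"],cv2.COLOR_RGB2HSV),(105,150,60),(125,255,255)); n,l,st,ce=cv2.connectedComponentsWithStats(m)
for i in range(1,n):
    if st[i][4]>100: print(ce[i],on_plane(c,*ce[i],30))
E
```

```text
z140.0 F [-0.   0.7  0.6]
z137.5 F [-0.8 -1.2 -0.4]
z135.0 F [-0.1  0.5  0.4]
z132.5 F [0.5 0.3 0.2]
z130.0 F [0.5 0.7 2.1]
z127.5 F [0.4 0.2 0.7]
z125.0 F [1.3 1.7 1.3]
z122.5 F [1.1 0.2 2. ]
z120.0 F [1.3 0.7 1.5]
z119.5 F [ 0.4 -0.5  3.3]
(119.5, array([ 0.40691474, -0.50844765,  3.28400007]))
 t65.4 pos [574.4 158.  119.5] F [ 0.4 -0.5  3.3] M [ 0.04 -0.05 -0.  ] op -0.1 j6 -5
top [194.9 207.2] 116 [594.8 179.1  26. ]
side [254.2 171.7] 28 [721.6 352.2  20. ]
 t67.7 pos [480.8 328.7 239.7] F [0.3 0.2 0.2] M [-0.01 -0.02  0.  ] op 0.1 j6 -13
[38.465 97.885] [899.21048716 596.9645538   30.        ]
[279.4231738  227.38539043] [536.88166458 -38.19705878  30.        ]
```

View pics/k1.png

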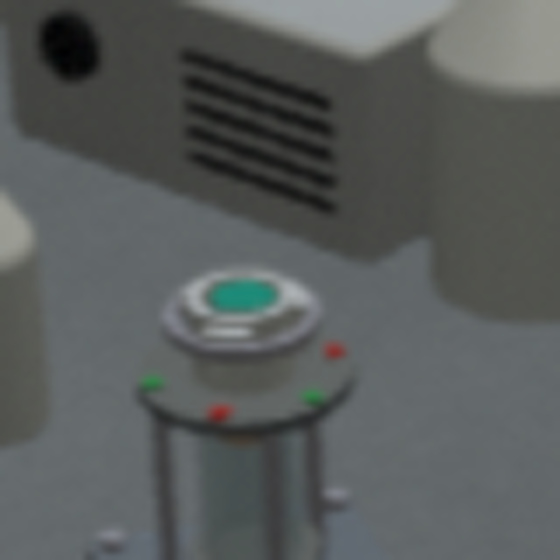

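View pics/k1t.png

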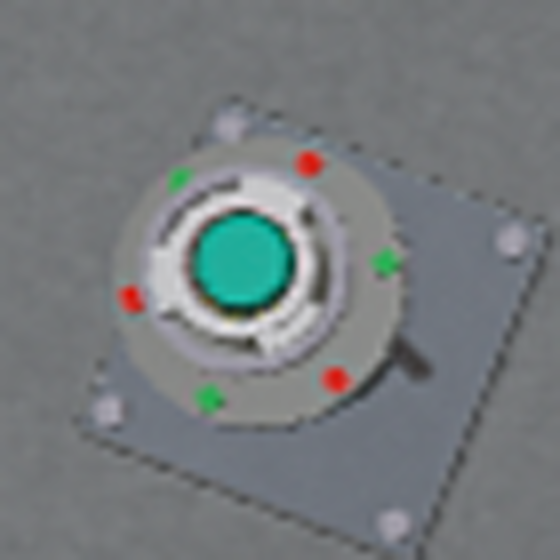

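View pics/k1d.png

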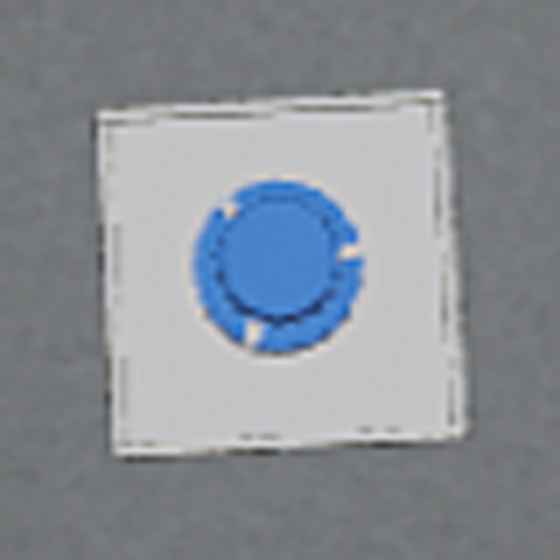

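Both sticks are in and flush, and none is left on the bench. The cap stripes in the dish are at about -79/41/160°, against green pips at -83/37/157°, so I'll regrasp at the same yaw and carry it back.

```bash
python3 - <<'E'
from h import *
DX,DY=536,-38
go(DX,DY,150,47); manip.set_gripper(64); ln(DX,DY,30,rate=120); print(feel(DX,DY,4,-2.5,3.3,5,rate=40))
manip.set_gripper(0); ob("grip"); ln(DX,DY,20,rate=60); ob("lift"); ln(DX,DY,240,rate=150)
go(MX,MY,240,45); ln(MX,MY,165,rate=100); ob()
s=cam("side"); save(s,"l1.png",(220,110,300,190),7)
E
```

```text
z4.0 F [ 0.4 -0.1 -0.4]
z0.7 F [ 0.  -0.4  0.5]
z-2.5 F [-0.  -0.2 -0.2]
(-2.5, array([-0.01595433, -0.15984493, -0.1787239 ]))
grip t72.6 pos [536.  -38.   -2.1] F [-2.1  0.1  4.8] M [-0.12  0.29 -0.02] op 42.3 j6 -51
lift t73.1 pos [536.3 -38.   20.4] F [ 0.1 -0.3  0.5] M [-0.02 -0.01  0.01] op 42.3 j6 -51
 t76.4 pos [574.8 158.  165.6] F [1.  0.5 0.2] M [-0.04  0.01  0.06] op 41.8 j6 -30
```

View pics/l1.png

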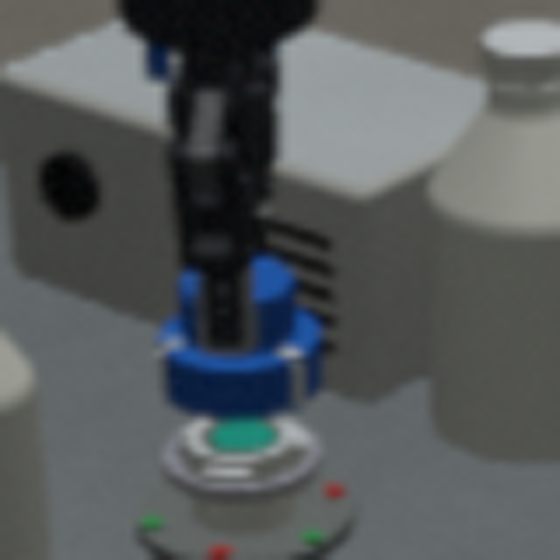

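```bash
python3 - <<'E'
from h import *
z,f=feel(MX,MY,148,133,1.5,4,rate=40); ob("contact")
E
```

```text
z148.0 F [ 0.6 -0.8 -1.4]
z146.5 F [ 0.1  0.9 -1.3]
z145.0 F [ 0.4  0.1 -1. ]
z143.5 F [ 0.1 -1.1 -1.1]
z142.0 F [ 0.5 -0.3 -0.1]
z140.5 F [-0.7  0.3 -1.1]
z139.0 F [-0.9 -0.8 -0.5]
z137.5 F [-0.9 -0.2 -1. ]
z136.0 F [-0.2 -0.9  0.4]
z134.5 F [-1.6 -0.3  6.9]
contact t79.3 pos [574.3 158.  135.1] F [-1.6 -0.3  6.9] M [-0.2   0.56 -0.02] op 42.7 j6 -30
```

Contact came at reported 135.1, so the underside is about 8.5 mm below the rim. That is on the collar, past the lugs. Now I'll push down.

```bash
python3 - <<'E'
from h import *
z,f=feel(MX,MY,133,124.5,1.5,13.0,rate=40); o=ob("down")
E
```

```text
z133.0 F [-3.6 -1.   7.9]
z131.5 F [-2.9 -1.7  8. ]
z130.0 F [-3.8 -0.8  8.5]
z128.5 F [-4.7 -0.9  9.1]
z127.0 F [-3.5 -1.2 10.4]
z125.5 F [-4.8 -1.5 11.2]
z124.5 F [-3.8 -1.9 11.9]
down t81.1 pos [574.4 158.  125.8] F [-3.8 -1.9 11.9] M [-0.35  0.82  0.02] op 42.1 j6 -30
```

```bash
python3 - <<'E'
from h import *
ln(MX,MY,123.8,rate=30); ob("d")
for a in (12,24,36,46,52,56,59,62,65):
    ln(MX,MY,123.8,45-a,rate=30); o=ob(str(a))
    if abs(o["moment"][2])>0.9 or np.hypot(*o["force"][:2])>25: print("STOP"); break
s=cam("side"); save(s,"m1.png",(220,110,300,190),7)
E
```

```text
d t81.3 pos [574.4 158.  125.2] F [-5.3 -1.3 12.7] M [-0.35  0.9   0.02] op 42.4 j6 -30
12 t81.7 pos [574.9 157.9 125.3] F [-4.3 -2.9 14. ] M [-0.48  0.73 -0.27] op 42.0 j6 -18
24 t82.0 pos [574.9 157.8 125.3] F [-3.8 -2.6 13.2] M [-0.6   0.67 -0.27] op 42.6 j6 -6
36 t82.4 pos [575.2 157.9 125.4] F [-2.4 -2.  13.3] M [-0.48  0.55 -0.3 ] op 42.4 j6 6
46 t82.7 pos [575.3 157.8 125.4] F [-2.2 -3.9 11.5] M [-0.56  0.52 -0.23] op 42.2 j6 16
52 t83.0 pos [575.3 157.8 125.4] F [-2.2 -3.3 12. ] M [-0.62  0.5  -0.23] op 42.7 j6 22
56 t83.2 pos [575.3 157.8 125.4] F [-1.8 -2.6 12.5] M [-0.55  0.53 -0.13] op 41.9 j6 26
59 t83.5 pos [575.4 157.9 125.5] F [-3.3 -3.1 13. ] M [-0.48  0.49  0.06] op 42.2 j6 29
62 t83.7 pos [574.5 157.9 125.3] F [-4.8 -2.  13.7] M [-0.39  0.97  0.17] op 41.9 j6 32
65 t84.0 pos [574.1 158.  125.3] F [-6.9 -0.7 15.2] M [-0.18  1.24  0.95] op 42.0 j6 35
STOP
```

View pics/m1.png

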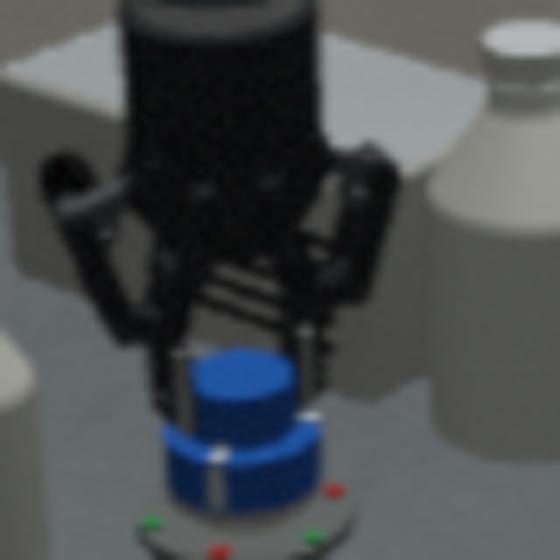

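The stop was felt near 65°, with the stripe over the red pip (crop (218,460) above (220,553)). I'll ease up, release and check.

```bash
python3 - <<'E'
from h import *
for z in (127,129,131): ln(MX,MY,z,rate=30); ob(str(z))
manip.set_gripper(64); ob("open"); ln(MX,MY,180,rate=80); ln(MX,MY,240)
go(480,330,260,-20); manip.dwell(.3)
s=cam("side"); save(s,"n1.png",(220,150,300,235),7); c=cam("top"); save(c,"n1t.png",(160,175,250,255),8); ob()
a=cv2.imread("pics/t_doser.png");b=cv2.imread("pics/n1t.png")
for nm,f in(("start",None),("now",c["frame"])): pass
for cc,nm in((c,"top"),(s,"side")):
    m=cv2.inRange(cv2.cvtColor(cc["frame"],cv2.COLOR_RGB2HSV),(105,150,60),(125,255,255)); n,l,st,ce=cv2.connectedComponentsWithStats(m)
    for i in range(1,n):
        if st[i][4]>100: print(nm,ce[i],st[i])
save(c,"n2.png",scale=1.4)
E
```

```text
127 t84.3 pos [574.  158.  128.1] F [-7.2 -1.4 14.7] M [-0.22  1.15  1.  ] op 42.4 j6 35
129 t84.5 pos [574.  158.  129.5] F [-5.1 -0.5  8.2] M [-0.05  0.87  1.04] op 42.3 j6 35
131 t84.8 pos [574.  158.  131.2] F [-4.7 -0.5  5.3] M [-0.01  0.77  1.03] op 41.9 j6 35
open t85.1 pos [574.6 158.  131. ] F [-0.7 -0.4 -0. ] M [-0.05 -0.   -0.02] op 64.1 j6 35
 t87.8 pos [480.4 329.4 259.9] F [ 0.2  0.2 -0.5] M [0.01 0.02 0.04] op 63.9 j6 54
top [38.52475248 97.88613861] [ 30  84  21  31 202]
top [194.11851852 207.1       ] [181 194  28  27 540]
side [253.92582418 168.86263736] [243 158  22  23 364]
```

View pics/n1.png

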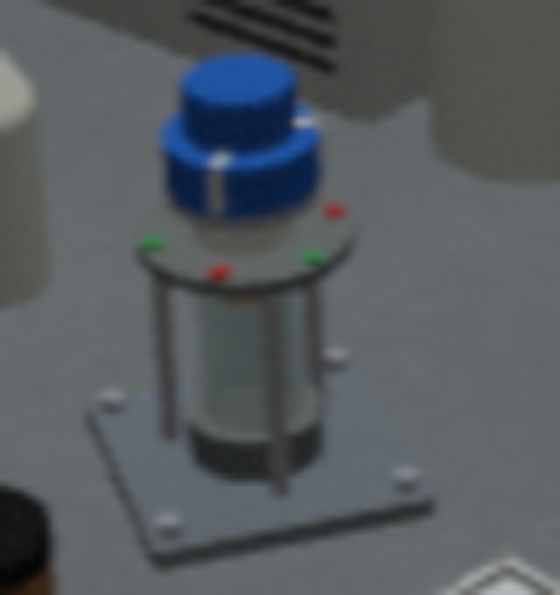

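View pics/n1t.png

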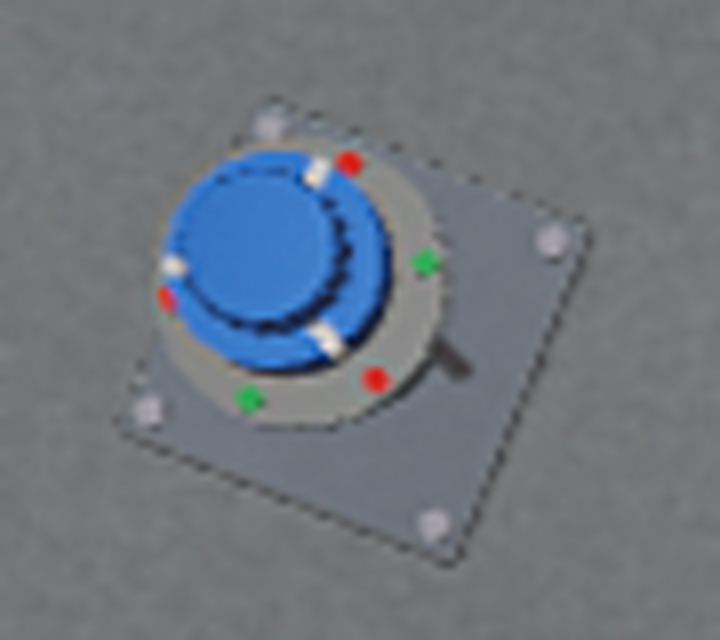

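View pics/n2.png

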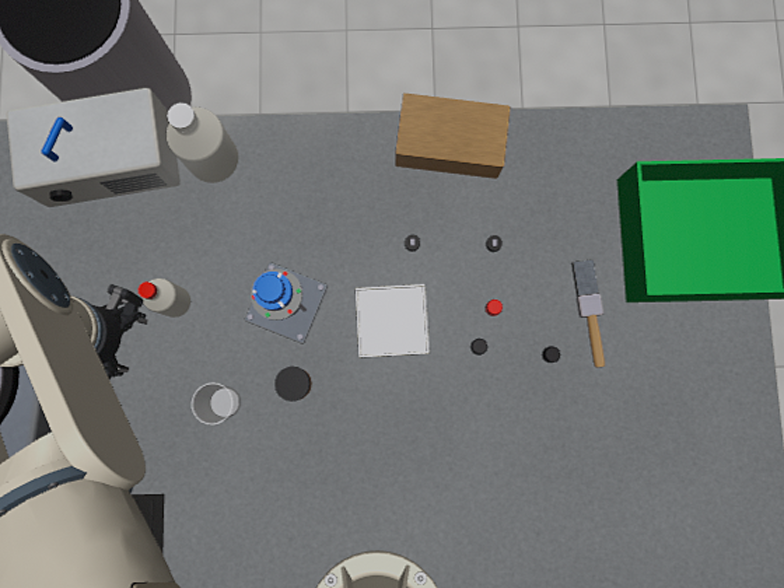

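The cap's colour blob is back within 0.1 px of its locked start position in both views. The stripes are at the red pips, and nothing else on the bench has moved. Handing in.

```bash
python3 - <<'E'
from h import *
manip.sign_off()
E
```

```text
the job is handed in; nothing more can be done
```

The doser is recharged and handed in. I took the cap off, set it in the dish, fed both green sticks flush, and put the cap back on and turned it clockwise to its stop. Hand-in reported no verdict; the job took about 88 s of the 210 s.

- **Cap:** it sits within 0.1 px of its locked start position in both cameras. Its stripes are within a few degrees of where they started, over the red pips, and it sprang up when I eased off.
- **Sticks:** only two were present. One had been knocked about 30 mm aside, so I found it again before picking it up. Both were flush with the rim before capping, and no green sticks are left on the bench.
- **Other things:** none had moved in the last top picture, and the gripper is clear.

**Disagreements:**
- **Fingertip height:** the real shut fingertips sit about 30 mm above the reported TCP, and about 26 mm when gripping a stick. I found this from the camera and a touch on the cap, and corrected for it.
- **Camera centres:** the two views put the doser's centre about 2.5 mm apart, so I used a point between them.
- **Press force:** while locking, the wrist force read 11.5 to 14 N, so I judged the press mainly by height (about 17.9 to 18.5 mm below the rim).
- **Turning moment:** its sign was opposite to what I expected while the cap turned, so I also confirmed the stop by the stripes.

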